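# Change over the locking clamps on a yoke

## Robot

A 6-joint arm with a two-finger parallel gripper is mounted at the origin on a cart in front of the work surface, level with it; the furniture and walls round the work are solid. World frame = base frame: x ahead of the robot, y to its left, z up, the work surface at z = 0. Lengths are in m, angles in rad, forces in N, time in s.
With the tool pointing down it reaches from about 0.35 to 1 m from the base axis. Payload 7.1 kg.
Tool frame: the origin (TCP) lies on the centre line of the jaws, within the pads' length; the fingertips stand 8 mm ahead of it and the grasp point (between the pads) lies 11 mm behind it; z points along the fingers, y is the direction in which the jaws open and shut (so a half turn about z gives the same grasp; the last joint's range is limited). The gripper opens to 85 mm and grips with 20 to 120 N. Pads are 22 mm wide; open, the fingers measure 114 mm over their backs; the gripper's body (76 mm by 85 mm) begins 54 mm behind the grasp point. The pads swing forward as they close: fully open they stand 13 mm farther back than shut.
Start: joints at [-1.296, 0.423, 1.63, -0, 1.089, -0.019], TCP at [0.181, -0.598, 0.239] pointing down, gripper open.
Joint ranges: [-3, 3], [-0.9, 2.11], [0.09, 2.58], [-1.31, 4.45], [0.11, 2.69], [-2.54, 2.54]. Speed limits (rad/s): [2.39, 2.39, 3.01, 3.14, 3.14, 3.14].

## Interface

Orientations are given as a rotation vector (axis times angle).
In Python, from workcell import r, viewer gives the robot as it stands. The module is installed in compiled form; this text tells all that it offers.
- The arm moves only by the tool move_arm, never from a script. Its argument "moves" is a list that holds one entry, the list of rows, each a list of 5 numbers: the finger opening in m, from 0 to 0.0854, then the shift along the tool's x, y, z in m, then the turn about the tool's z in degrees. A call has 1 to 12 rows; each row is the pose to reach, as a shift and turn from the pose commanded when the call began, along the tool's axes at that moment; what a row does not reach only later rows make up. A row lasts 1/8 s, in which the tool goes at most 62.5 mm and 10.7 degrees, less where a joint would pass 70% of its speed; a pose out of reach is approached as far as the arm can. A call with a gripper value outside its range is refused whole. The fingers move at their own pace and stop on an object; "newtons" is the grip in N (left out, the last holds). Time passes only in rows, so rows that repeat a pose let the fingers close. It gives the time, the measured TCP pose, the force and the opening at its end, in the units of the state.
- r.get_obs(): the state, without advancing time (a new reading comes with each control period).
- viewer.capture(name): name is "scene" or "top" or "wrist"; returns (picture, depth): 420x560x3 uint8, red, green, blue; 420x560 float32, m along the optical axis (not along the pixel's ray), 0 where there is no reading.
- viewer.camera_params(name): a dict with "fx", "fy", "cx", "cy" (pixels), "R" (3x3) and "t" (3): a world point X has camera coordinates R X + t; the wrist camera has in their place "tool_from_camera" (4x4, takes a point from camera to tool coordinates, whose origin is the TCP and whose axes are the flange's). Camera axes: x right, y down, z forward; pixel columns grow to the right and rows downward; lengths in m; the calibration is good to about 2 mm. A picture is of the moment at which its call begins: read the wrist's pose just before it. camera_params takes no time and is no camera call.
- r.job_done(): hands the job in, once; it reports no verdict.
The state is a dict: "clock": time; "joint_pos": joint angles; "joint_velocities": joint speeds; "joint_torque": joint torques, N m; "tcp_pos": TCP position; "tcp_rot": TCP orientation; "force": force on the tool from outside, world axes, zero at the start; "ft_torque": the same for the moment, N m; "gripper_width": opening from 0.0 (shut) to 1.0 (fully open).
Only numpy, scipy, OpenCV 4.12 (cv2) and the standard library are available. Lean on these libraries where they do the work, as an engineer would, in place of code of your own. Each camera call takes 0.05 s, during which the arm holds its last target.

## Task

The yoke in the nest is held by one locking clamp, which covers the face to be measured next. Squeeze the handles of the other, open clamp together until it snaps over centre and stays locked on its lug, and only then pull the orange release lever of the first clamp towards its tail end, so that it springs fully open and its lever goes back up. The yoke must never be left without a locked clamp, and must not shift in its nest.

Things in the scene. Friction and masses are not known exactly. Their poses are not given: they have to be found in the camera images.
- free_clamp: The open locking clamp, plier-like, lying flat, fixed on a 10 mm thick base plate, may be the left or the right one. Origin on the worktop below its hinges; x from the handle tails to the jaws, y left, z up. Its two handles swing level and are coupled, always symmetric about x. Its own orange lever (top at 112 mm height, at x = -170 mm) needs no touching.
- free_clamp_grip (a point): Midway between the open clamp's two black grips, at mid-height (50 mm above the worktop); x towards the jaws, y left, z up. Grips are 9 mm thick, 20 mm tall, x from -28 to +29 mm. Width over their outsides here: 66 mm open, 36 mm locked. Each side takes about 10 N at first, less towards dead centre, then snaps to its stop. 30 mm free outside each grip.
- free_clamp_handle (a joint): handle angle of the open clamp, rad: 0 open (start), 0.115 dead centre, 0.17 locked at the stop; short of dead centre it springs back to 0.
- holding_clamp: The same kind of clamp, locked on the yoke at the start. Origin on the worktop below its hinges; x from the handle tails to the jaws, y left. Its release lever spreads the handles when pulled, and they spring open. Beside the lever the handle tails and their pins reach up to 66 mm above the worktop.
- holding_clamp_lever_tip (a point): Centre of the locked clamp's orange lever paddle: 12 mm wide (y), 14 mm along x, from 18 mm below to 14 mm above this point. At rest upright, point 98 mm above the worktop, x axis level towards the jaws, y left. Hinge axis along y, 82 mm below. Pull towards -x, up to 0.6 rad (46 mm back, 14 mm down); under 6 N. A spring returns it when let go.
- holding_clamp_lever (a joint): release lever angle of the clamp locked at the start, rad: 0 upright at rest, grows as it is pulled back; it trips the clamp by 0.5, its stop is at 0.6.
- holding_clamp_handle (a joint): handle opening of the clamp locked at the start, rad: 0 locked (start), 0.055 dead centre, 0.17 sprung fully open.
- yoke_center (a point): centre of the aluminium yoke, 50 x 220 x 54 mm, 17 mm above its underside: a flat bar with two upright 10 mm lugs 170 mm apart, one between the jaws of each clamp, lying loose in the nest. Not to be handled.
- yoke: the same yoke; origin at the middle of its underside.
- nest: dark steel locating nest fixed to the worktop, in which the yoke lies; origin at the middle of its underside; x from the clamps to the yoke, y left. The clamps stand side by side, 85 mm to either side of its middle, handles towards the robot.

How it is judged:
By the outcome, as a careful person would: the job done as asked, in the order asked, and still so for the second after the job is handed in, with the robot touching nothing.
It also fails if it takes over 46 s, if anything falls off the work surface, if the arm or the gripper's body presses on something with over 40 N, if the wrist force passes 120 N, or if a joint passes its speed limit or range.

## Working session

There is one attempt and no reset: what is moved stays moved. The work goes in short steps, Python scripts to look and compute and a tool call to move; the robot and the scene stay as the last step left them, time stands still between calls to the robot, and variables do not carry over. Pictures are saved under pics/ and viewed, and the job is handed in when it is done.

Besides the shell and the picture viewer there is one more tool, called after "Call:" as name(argument=value, ...), one argument or row to a line, values as JSON. move_arm: Moves the arm, as the interface text tells. Its arguments: {"type":"object","properties":{"moves":{"type":"array"},"newtons":{"type":"number"}},"required":["moves"]}

```bash
mkdir -p pics; cat > h.py <<'E'
import numpy as np,cv2
from scipy.spatial.transform import Rotation as Ro
from workcell import r,viewer
def cap(n,f):
    p,d=viewer.capture(n); cv2.imwrite('pics/'+f+'.png',p[:,:,::-1]); np.savez('pics/'+f+'.npz',p=p,d=d); return p,d
def cloud(d,c):
    v,u=np.indices(d.shape); X=np.stack([(u-c['cx'])/c['fx']*d,(v-c['cy'])/c['fy']*d,d],-1)
    return (X-c['t'])@np.array(c['R'])
E
python3 - <<'E'
from h import *
o=r.get_obs();print(o)
for n in('scene','top'):
    p,d=cap(n,n+'0');c=viewer.camera_params(n);print(n,c)
    X=cloud(d,c)
    m=cv2.inRange(cv2.cvtColor(p,cv2.COLOR_RGB2HSV),(5,150,120),(22,255,255))
    k,l,s,ce=cv2.connectedComponentsWithStats(m)
    for i in range(1,k):
        if s[i,4]>15:
            q=X[(l==i)&(d>0)];print(s[i],ce[i],np.median(q,0),q.min(0),q.max(0))
print(viewer.camera_params('wrist'))
E
```

```text
{'clock': 0.0, 'joint_pos': array([-1.29599133e+00,  4.23859229e-01,  1.63072768e+00,  1.86538114e-06,
        1.08859152e+00, -1.89931985e-02]), 'joint_velocities': array([-9.95219778e-04,  1.28548200e-03, -9.23432747e-06,  1.16061309e-03,
       -1.50234621e-03, -1.14860257e-03]), 'joint_torque': array([ 9.33889605e-04, -5.57377625e+01, -2.81741738e+01,  1.52684047e-04,
        7.45863217e-03, -5.70978827e-06]), 'tcp_pos': array([ 0.18087211, -0.59767621,  0.2385194 ]), 'tcp_rot': array([-3.10620090e+00, -4.59607513e-01,  3.15005484e-04]), 'force': array([-0.37987476,  0.93566513, -0.2673816 ]), 'ft_torque': array([ 0.03451198, -0.00461963, -0.01088469]), 'gripper_width': 1.0009271545186027}
scene {'fx': 513.9814859308809, 'fy': 513.9814859308809, 'cx': 277.88319485490416, 'cy': 200.70886927438613, 'R': array([[-0.69326284, -0.72059823, -0.0111729 ],
       [-0.51191945,  0.50329407, -0.69615628],
       [ 0.50727223, -0.47689965, -0.71780332]]), 't': array([0.3105712 , 0.44831352, 0.53855375])}
[368 189  11  18 131] [373.35877863 198.12977099] [ 0.49168682 -0.25957736  0.10084829]
[... 807 characters left out ...]
0.46138894 -0.1039542   0.09899787] [ 0.47085814 -0.0924977   0.115853  ]
[336 409  15  11  38] [341.44736842 412.26315789] [ 0.17363201 -0.2722681  -0.00253677] [ 0.15901441 -0.29618325 -0.02744988] [ 0.17847486 -0.26301744  0.00293766]
{'fx': 320.202475220581, 'fy': 320.202475220581, 'cx': 279.82110713422963, 'cy': 211.53129934984466, 'tool_from_camera': array([[ 2.08238139e-04, -9.54770171e-01, -2.97344712e-01,
         7.61423492e-02],
       [ 9.99999167e-01,  5.77650076e-04, -1.15450211e-03,
         5.11365193e-04],
       [ 1.27404537e-03, -2.97344224e-01,  9.54769495e-01,
        -1.34681649e-01],
       [ 0.00000000e+00,  0.00000000e+00,  0.00000000e+00,
         1.00000000e+00]])}
```

View pics/scene0.png

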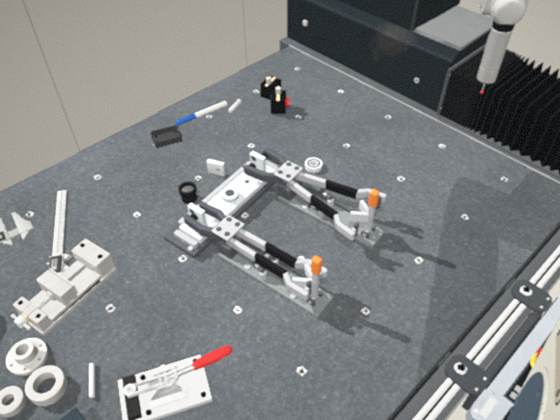

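View pics/top0.png

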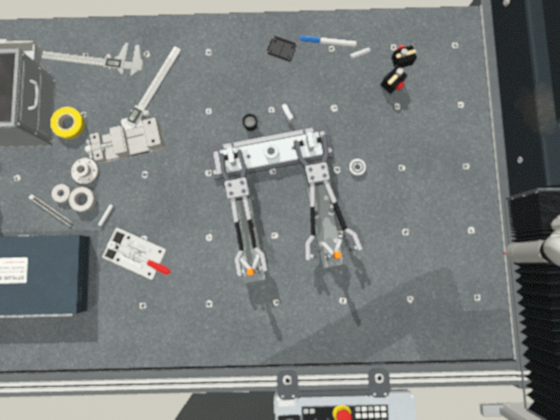

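```bash
python3 - <<'E'
import cv2
a=cv2.imread('pics/top0.png')[120:320,200:400];cv2.imwrite('pics/topz.png',cv2.resize(a,None,fx=3,fy=3,interpolation=2))
E
```

```text
(no output)
```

View pics/topz.png

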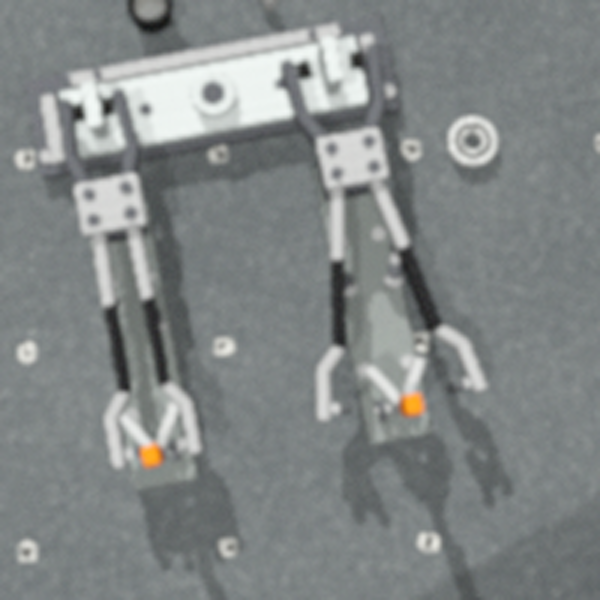

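The top view shows the right clamp open, with grips near px (338,225) and (340,218). The left one is locked, with its lever tip at (250,272). I'll measure the grips next.

```bash
python3 - <<'E'
from h import *
for n in('top','scene'):
    z=np.load(f'pics/{n}0.npz');p,d=z['p'],z['d'];c=viewer.camera_params(n);X=cloud(d,c)
    m=((p.max(2)<55)&(X[...,0]>.45)&(X[...,0]<.75)&(X[...,1]<0)&(X[...,1]>-.36)&(X[...,2]>.035)&(X[...,2]<.075)).astype('u1')
    k,l,s,ce=cv2.connectedComponentsWithStats(m)
    for i in range(1,k):
        if s[i,4]>15:
            b=(l==i)&(d>0);q=X[b];v,u=np.nonzero(b)
            # rays to z=.06
            R=np.array(c['R']);C=-R.T@c['t'];D=np.stack([(u-c['cx'])/c['fx'],(v-c['cy'])/c['fy'],1+0*u],-1)@R
            P=C+D*((.06-C[2])/D[:,2])[:,None]
            (x,y),a,an=cv2.minAreaRect((P[:,:2]*1000).astype('f4'))
            pc=np.linalg.svd(P[:,:2]-P[:,:2].mean(0),full_matrices=0)[2][0]
            print(n,s[i],'depthmed',np.median(q,0),'ray ctr',x,y,a,'mean',P.mean(0),'ang',np.degrees(np.arctan(pc[1]/pc[0])))
E
```

```text
top [334 204  12  26  98] depthmed [ 0.57350096 -0.27927506  0.05995685] ray ctr 572.9922485351562 -279.4018859863281 (54.321075439453125, 8.424938201904297) mean [ 0.57325626 -0.27924914  0.06      ] ang 18.481957481725896
top [311 208   4  27  61] depthmed [ 0.56662669 -0.22431963  0.06048984] ray ctr 564.5191040039062 -224.34544372558594 (6.153900623321533, 53.41901397705078) mean [ 0.56564975 -0.22439302  0.06      ] ang -0.5204772480699125
top [249 221   6  26  52] depthmed [ 0.54508303 -0.09992167  0.05998617] ray ctr 542.2732543945312 -100.43787384033203 (52.14469909667969, 5.6412482261657715) mean [ 0.54379772 -0.09945581  0.06      ] ang 9.33487928689006
top [236 223   7  26  55] depthmed [ 0.53740813 -0.0734496   0.05970586] ray ctr 538.3641967773438 -73.36149597167969 (52.12975311279297, 4.6293463706970215) mean [ 0.53790384 -0.07341738  0.06      ] ang 9.624619482074891
scene [326 181  30  17 236] depthmed [ 0.57160855 -0.27668753  0.05418909] ray ctr 568.8883056640625 -271.3164367675781 (58.136356353759766, 20.361848831176758) mean [ 0.56807853 -0.27113915  0.06      ] ang 17.12635924725091
scene [311 196  26  22 209] depthmed [ 0.56440617 -0.21914729  0.05606234] ray ctr 562.1989135742188 -215.4470672607422 (17.10712432861328, 56.6879768371582) mean [ 0.56166766 -0.21570783  0.06      ] ang -3.018282711164415
scene [266 243  30  24 268] depthmed [ 0.53975954 -0.09421173  0.05645154] ray ctr 538.2299194335938 -91.12036895751953 (60.542327880859375, 16.250648498535156) mean [ 0.53749617 -0.0914732   0.06      ] ang 6.363936260385416
scene [256 254  30  24 262] depthmed [ 0.53771463 -0.06756192  0.0572139 ] ray ctr 534.7499389648438 -64.74888610839844 (57.14186477661133, 15.918779373168945) mean [ 0.53434064 -0.06530692  0.06      ] ang 7.066040296395457
```

Call:
move_arm(
  moves=[
    [[0.0854,0.02,-0.012,0.005,1],[0.0854,0.065,-0.038,0.015,2],[0.0854,0.115,-0.068,0.025,3],[0.0854,0.165,-0.097,0.035,4],[0.0854,0.215,-0.126,0.045,5],[0.0854,0.265,-0.156,0.055,6],[0.0854,0.315,-0.185,0.065,7],[0.0854,0.352,-0.207,0.08,7.5],[0.0854,0.37,-0.218,0.088,7.5],[0.0854,0.372,-0.219,0.088,7.5],[0.0854,0.372,-0.219,0.088,7.5]],
  ],
  newtons=40,
)

```text
clock: 1.48
tcp_pos: [0.4734, -0.2812, 0.1514]
tcp_rot: [3.131, 0.256, -0.0]
force: [-0.4, -0.1, -0.4]
gripper_width: 0.999
```

```bash
python3 - <<'E'
from h import *
o=r.get_obs();print(o['tcp_pos'],o['tcp_rot'],o['force'],o['clock'])
p,d=cap('wrist','w1');c=viewer.camera_params('wrist')
v,u=np.indices(d.shape);Xc=np.stack([(u-c['cx'])/c['fx']*d,(v-c['cy'])/c['fy']*d,d],-1)
T=c['tool_from_camera'];Xt=Xc@T[:3,:3].T+T[:3,3]
R=Ro.from_rotvec(o['tcp_rot']).as_matrix();print(R.round(4));X=Xt@R.T+o['tcp_pos']
m=((p.max(2)<60)&(d>0)&(X[...,2]>.035)&(X[...,2]<.075)).astype('u1')
k,l,s,ce=cv2.connectedComponentsWithStats(m)
for i in range(1,k):
    if s[i,4]>60:
        b=l==i;q=X[b];t=q[:,2]>.055;print(s[i],ce[i],np.median(q,0),'top',q[t].mean(0) if t.any() else 0,'tool',Xt[b][t].mean(0))
E
```

```text
[ 0.47340734 -0.28115917  0.15136435] [ 3.13114760e+00  2.55823624e-01 -3.72449009e-04] [-0.41791547 -0.08618692 -0.42503373] 1.475
[[ 9.867e-01  1.623e-01 -2.000e-04]
 [ 1.623e-01 -9.867e-01 -0.000e+00]
 [-2.000e-04 -0.000e+00 -1.000e+00]]
[214  25  18  98 541] [223.19963031  75.53419593] [ 0.56526861 -0.22800484  0.05589884] top [ 0.56383065 -0.22761319  0.05804206] tool [ 0.09793793 -0.03815743  0.09329934]
[  15   27   39   99 1737] [34.63672999 75.26597582] [ 0.54505336 -0.10167627  0.0526932 ] top [ 0.54366267 -0.10176703  0.05772335] tool [ 0.09846511 -0.1656083   0.09361891]
[290  30  25  93 190] [297.65263158  77.88421053] [ 0.57236017 -0.27665535  0.05808373] top [ 0.5706125  -0.27752774  0.05817098] tool [0.09652757 0.01219599 0.09317038]
[  0  48  18  78 713] [ 5.55960729 98.00280505] [ 0.52444146 -0.0780989   0.04762377] top [ 0.51329977 -0.07997095  0.05623288] tool [ 0.07204323 -0.19204387  0.09511585]
```

View pics/w1.png

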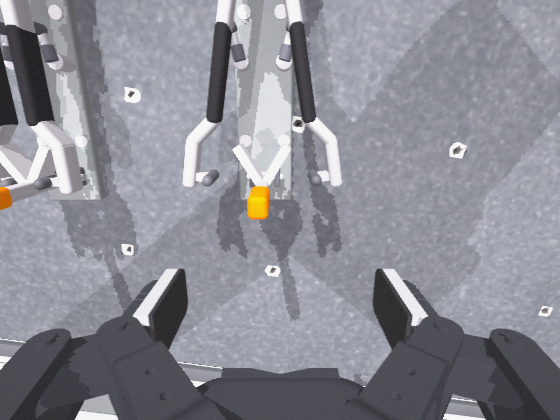

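```bash
python3 - <<'E'
from h import *
o=r.get_obs();c=viewer.camera_params('wrist');T=c['tool_from_camera']
R=Ro.from_rotvec(o['tcp_rot']).as_matrix();p=np.load('pics/w1.npz')['p']
m=cv2.inRange(p[:,:,:].max(2),0,70); m[135:]=0; m[:,:200]=0;m[:,330:]=0
k,l,s,ce=cv2.connectedComponentsWithStats(m)
def ray(u,v,z):
    D=R@T[:3,:3]@np.array([(u-c['cx'])/c['fx'],(v-c['cy'])/c['fy'],1]);C=R@T[:3,3]+o['tcp_pos'];X=C+D*(z-C[2])/D[2];return X,R.T@(X-o['tcp_pos'])
for i in range(1,k):
    if s[i,4]>200:print(s[i],ce[i],*ray(*ce[i],.058))
for row in(40,72,100):
    cs=np.nonzero(m[row])[0];print(row,cs)
print('lever',*ray(258,196,.112)); print(o['tcp_pos'])
E
```

```text
[289  23  27 100 800] [302.185  73.43 ] [ 0.57468558 -0.28007498  0.058     ] [0.10029036 0.014906   0.0935771 ]
[207  24  25  99 940] [220.5106383   78.16702128] [ 0.56311266 -0.22733083  0.058     ] [ 0.09739311 -0.03901509  0.09356006]
40 [214 223 224 225 226 227 228 229 230 291 292 293 294 302 303 304]
72 [211 212 214 216 218 219 220 221 222 223 224 225 226 295 296 297 298 299
 306 307 308 309]
100 [209 212 216 217 218 219 220 221 222 223 300 301 302 303 304 311 312]
lever [ 0.50199092 -0.26471096  0.112     ] [ 0.03103865 -0.01198685  0.03956282]
[ 0.47329202 -0.28154455  0.15156391]
```

Call:
move_arm(
  moves=[
    [[0.0854,0.03,-0.004,0,0],[0.0854,0.07,-0.009,0,0],[0.0854,0.098,-0.0125,0,0],[0.0854,0.098,-0.0125,0,0],[0.0854,0.098,-0.0125,0,0]],
  ],
)

```text
clock: 2.15
tcp_pos: [0.5671, -0.2533, 0.1513]
tcp_rot: [-3.131, -0.254, 0.001]
force: [-0.1, -0.1, 0.2]
gripper_width: 0.994
```

```bash
python3 - <<'E'
from h import *
o=r.get_obs();print(o['tcp_pos'],o['tcp_rot'],o['joint_velocities'].round(3))
R=Ro.from_rotvec(o['tcp_rot']).as_matrix()
print(R.T@(np.array([.569,-.2527,.036])-o['tcp_pos']))
p,d=cap('wrist','w2');cap('scene','s2')
E
```

```text
[ 0.56709233 -0.25331239  0.15126332] [-3.13104339e+00 -2.54102198e-01  1.40293127e-03] [-0.005 -0.003  0.009  0.001 -0.002  0.003]
[ 0.0020817  -0.00025914  0.11526165]
```

View pics/w2.png

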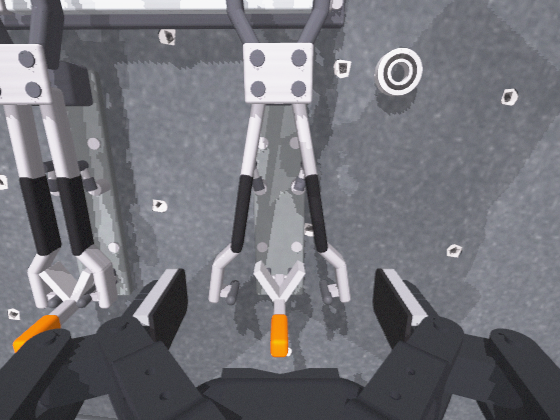

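View pics/s2.png

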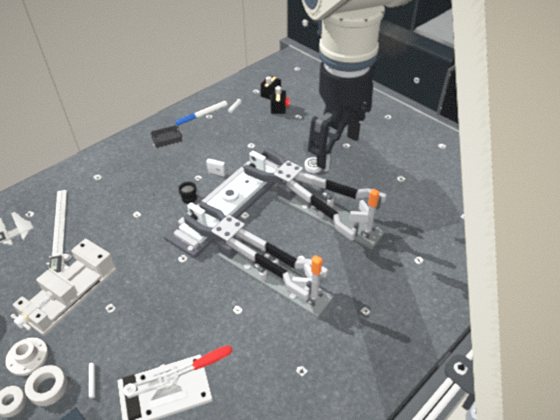

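The wrist view shows the clamp axis at column 279.5, centred between the fingers. I'll descend.

Call:
move_arm(
  moves=[
    [[0.0854,0.002,0,0.02,0],[0.0854,0.002,0,0.05,0],[0.0854,0.002,0,0.08,0],[0.0854,0.002,0,0.105,0],[0.0854,0.002,0,0.115,0],[0.0854,0.002,0,0.115,0]],
  ],
)

```text
clock: 3.0
tcp_pos: [0.5696, -0.2521, 0.0353]
tcp_rot: [-3.13, -0.255, 0.003]
force: [-0.2, -0.3, -0.0]
gripper_width: 1.0
```

```bash
python3 - <<'E'
from h import *
o=r.get_obs();print(o['tcp_pos'],o['force'],o['gripper_width'])
cap('wrist','w3')
E
```

```text
[ 0.56956012 -0.25212784  0.03530141] [-0.21030254 -0.34002541 -0.00550153] 1.0003297036606802
```

View pics/w3.png

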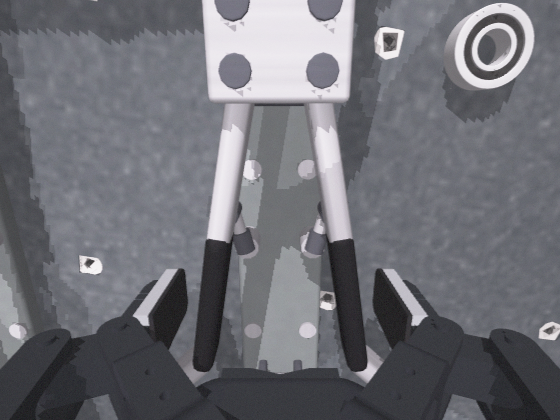

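The grips sit between the pads. Closing now.

Call:
move_arm(
  moves=[
    [[0.07,0,0,0,0],[0.062,0,0,0,0],[0.054,0,0,0,0],[0.047,0,0,0,0],[0.041,0,0,0,0],[0.036,0,0,0,0],[0.032,0,0,0,0],[0.032,0,0,0,0],[0.032,0,0,0,0],[0.032,0,0,0,0]],
  ],
  newtons=40,
)

```text
clock: 4.3
tcp_pos: [0.5704, -0.2519, 0.0369]
tcp_rot: [-3.131, -0.256, 0.0]
force: [-1.7, 4.9, 7.2]
gripper_width: 0.404
```

```bash
python3 - <<'E'
from h import *
o=r.get_obs();print(o['tcp_pos'],o['force'],o['gripper_width']*85.4)
cap('wrist','w4')
E
```

```text
[ 0.5703702  -0.25188591  0.0368571 ] [-1.70759382  4.90907252  7.19334889] 34.516755450743936
```

View pics/w4.png

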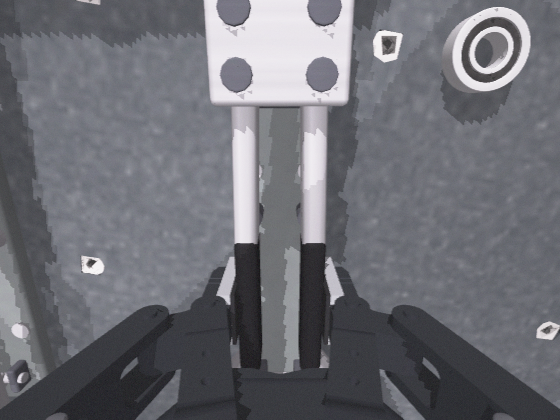

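The handles are now parallel. I'll open the gripper, rise and check that the clamp stays locked.

Call:
move_arm(
  moves=[
    [[0.05,0,0,0,0],[0.0854,0,0,0,0],[0.0854,0,0,0,0],[0.0854,0,0,0,0],[0.0854,0,0,0,0],[0.0854,0,0,-0.03,0],[0.0854,0,0,-0.08,0],[0.0854,0,0,-0.13,0],[0.0854,0,0,-0.16,0],[0.0854,0,0,-0.16,0]],
  ],
)

```text
clock: 5.6
tcp_pos: [0.5718, -0.253, 0.1993]
tcp_rot: [3.128, 0.255, 0.008]
force: [0.9, 0.2, -0.0]
gripper_width: 0.996
```

```bash
python3 - <<'E'
from h import *
o=r.get_obs();print(o['tcp_pos'],o['tcp_rot'],o['force'],o['gripper_width']*85.4)
cap('wrist','w5')
E
```

```text
[ 0.5718355  -0.25302592  0.19933294] [3.12834658 0.25535985 0.00771994] [ 0.88219717  0.22300463 -0.03613368] 85.05858853107252
```

View pics/w5.png

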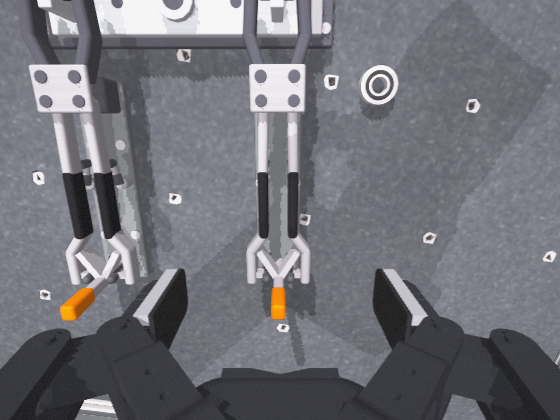

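The right clamp stays locked with nothing touching it: its handles are parallel at px (263,205) and (293,205). I'll locate the left lever, seen at (78,303).

```bash
python3 - <<'E'
from h import *
o=r.get_obs();c=viewer.camera_params('wrist')
z=np.load('pics/w5.npz');p,d=z['p'],z['d']
v,u=np.indices(d.shape);Xc=np.stack([(u-c['cx'])/c['fx']*d,(v-c['cy'])/c['fy']*d,d],-1)
T=c['tool_from_camera'];Xt=Xc@T[:3,:3].T+T[:3,3]
R=Ro.from_rotvec(o['tcp_rot']).as_matrix();X=Xt@R.T+o['tcp_pos']
m=cv2.inRange(cv2.cvtColor(p,cv2.COLOR_RGB2HSV),(5,150,120),(22,255,255))
k,l,s,ce=cv2.connectedComponentsWithStats(m)
th=np.radians(9.33);Rz=np.array([[np.cos(th),np.sin(th)],[-np.sin(th),np.cos(th)]])
for i in range(1,k):
    if s[i,4]>60:
        q=X[(l==i)&(d>0)];zt=q[:,2].max();t=q[q[:,2]>.1085];f=q[q[:,2]<.106]
        print(s[i],'top',t.mean(0),len(t),'face',f.mean(0) if len(f) else 0)
        cx=(Rz@q[:,:2].T);print(' clamp-aligned x range',np.percentile(cx[0],[2,50,98]),'y',np.percentile(cx[1],[2,50,98]),'z',q[:,2].min(),zt,'facex',np.median((Rz@f[:,:2].T)[0]),'tool',R.T@(t.mean(0)-o['tcp_pos']))
# top cam: same via depth
z=np.load('pics/top0.npz');p,d=z['p'],z['d'];X=cloud(d,viewer.camera_params('top'))
m=cv2.inRange(cv2.cvtColor(p,cv2.COLOR_RGB2HSV),(5,150,120),(22,255,255))>0
for lo,hi in((-.2,0),(-.3,-.2)):
    q=X[m&(X[...,1]>lo)&(X[...,1]<hi)&(X[...,2]>.11)];print('top',q.mean(0),(Rz@q[:,:2].T).mean(1),np.ptp(Rz@q[:,:2].T,axis=1))
z=np.load('pics/scene0.npz');p,d=z['p'],z['d'];X=cloud(d,viewer.camera_params('scene'))
m=cv2.inRange(cv2.cvtColor(p,cv2.COLOR_RGB2HSV),(5,150,120),(22,255,255))>0
for lo,hi in((-.2,0),(-.3,-.2)):
    q=X[m&(X[...,1]>lo)&(X[...,1]<hi)&(X[...,2]>.08)];q=(np.c_[(Rz@q[:,:2].T).T,q[:,2]]);print('scene',np.percentile(q,[3,50,97],axis=0))
E
```

```text
[271 287  15  33 446] top [ 0.49383069 -0.26388805  0.10996445] 175 face [ 0.49805438 -0.26306093  0.0920027 ]
 clamp-aligned x range [0.43791306 0.44970599 0.45115343] y [-0.34621264 -0.34051038 -0.33474714] z -0.001930557021491336 0.11163750149237497 facex 0.4504568257548307 tool [-0.07785787 -0.00133375  0.08719174]
[ 60 288  35  33 694] top [ 0.46610378 -0.09717387  0.11039022] 197 face [ 0.46869396 -0.09942628  0.09399426]
 clamp-aligned x range [0.43743858 0.44683604 0.45062305] y [-0.17682202 -0.17450442 -0.16653572] z 0.07823942047877394 0.11229504048000064 facex 0.4479161817549061 tool [-0.07817818 -0.17033692  0.08655266]
top [ 0.46683708 -0.10216247  0.16787042] [ 0.44409864 -0.17649483] [0.009924  0.0638251]
top [ 0.49398896 -0.26482504  0.11250425] [ 0.44452039 -0.34140741] [0.01065199 0.01015755]
scene [[ 0.43789113 -0.17428812  0.08494808]
 [ 0.44181449 -0.16616884  0.10470775]
 [ 0.44847524 -0.16397843  0.11338151]]
scene [[ 0.43838018 -0.34361529  0.08416927]
 [ 0.44315861 -0.33574828  0.10160904]
 [ 0.4493758  -0.33345964  0.11324614]]
```

Call:
move_arm(
  moves=[
    [[0.05,-0.005,-0.02,0,0],[0.02,-0.015,-0.06,0,0],[0.0,-0.03,-0.105,0,0],[0.0,-0.04,-0.145,0,0],[0.0,-0.046,-0.168,0.01,0],[0.0,-0.046,-0.1705,0.03,0],[0.0,-0.046,-0.1705,0.05,0],[0.0,-0.046,-0.1705,0.06,0],[0.0,-0.046,-0.1705,0.06,0]],
  ],
)

```text
clock: 6.78
tcp_pos: [0.4965, -0.0913, 0.1351]
tcp_rot: [-3.131, -0.255, 0.004]
force: [0.3, 0.3, -0.2]
gripper_width: -0.004
```

```bash
cat > lev.py <<'E'
from h import *
import sys
o=r.get_obs();print(o['clock'],o['tcp_pos'],o['tcp_rot'],o['force'],o['gripper_width'])
R=Ro.from_rotvec(o['tcp_rot']).as_matrix();print('lever centre in tool',R.T@(np.array([.466,-.0975,.098])-o['tcp_pos']))
a,_=cap('wrist','w'+sys.argv[1]);b,_=cap('scene','s'+sys.argv[1])
E
python3 lev.py 6
```

```text
6.775 [ 0.49646947 -0.09132437  0.13513157] [-3.13050233 -0.25536801  0.00377461] [ 0.30943929  0.27175011 -0.19139787] -0.0036529805882668616
lever centre in tool [-0.03098057  0.00118862  0.03720312]
```

View pics/w6.png

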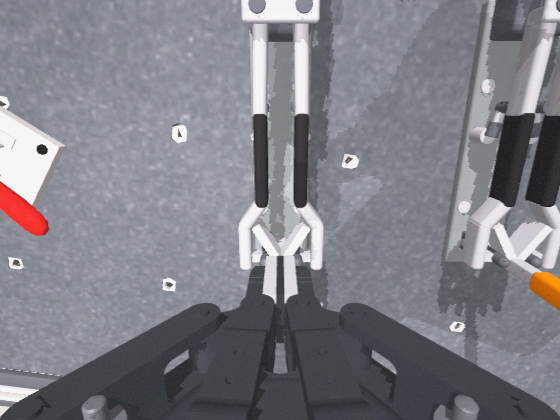

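View pics/s6.png

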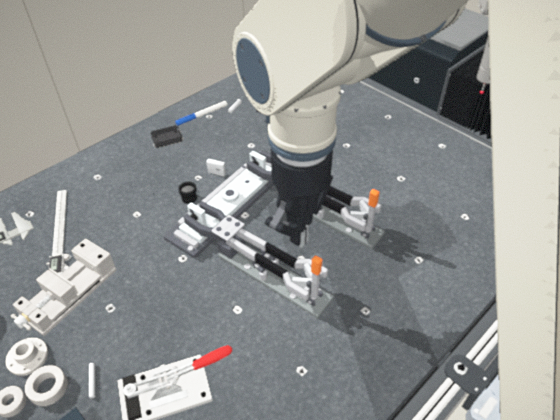

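Call:
move_arm(
  moves=[
    [[0.0,0,0,0.015,0],[0.0,0,0,0.035,0],[0.0,0,0,0.049,0],[0.0,0,0,0.049,0],[0.0,-0.006,0,0.049,0],[0.0,-0.012,0,0.049,0],[0.0,-0.018,0,0.049,0],[0.0,-0.024,0,0.049,0],[0.0,-0.024,0,0.049,0]],
  ],
)

```text
clock: 8.0
tcp_pos: [0.4741, -0.0955, 0.088]
tcp_rot: [3.131, 0.255, 0.003]
force: [1.6, 0.7, 3.2]
gripper_width: 0.003
```

```bash
python3 lev.py 7; python3 -c "
import cv2
a=cv2.imread('pics/s7.png')[180:340,200:420];cv2.imwrite('pics/s7z.png',cv2.resize(a,None,fx=3.5,fy=3.5))"
```

```text
8.0 [ 0.47410296 -0.09553266  0.08797893] [3.13077902 0.25518369 0.00314091] [1.60199584 0.66785364 3.16254172] 0.0034515947283300296
lever centre in tool [-0.00829496  0.0006351  -0.01003696]
```

View pics/s7z.png

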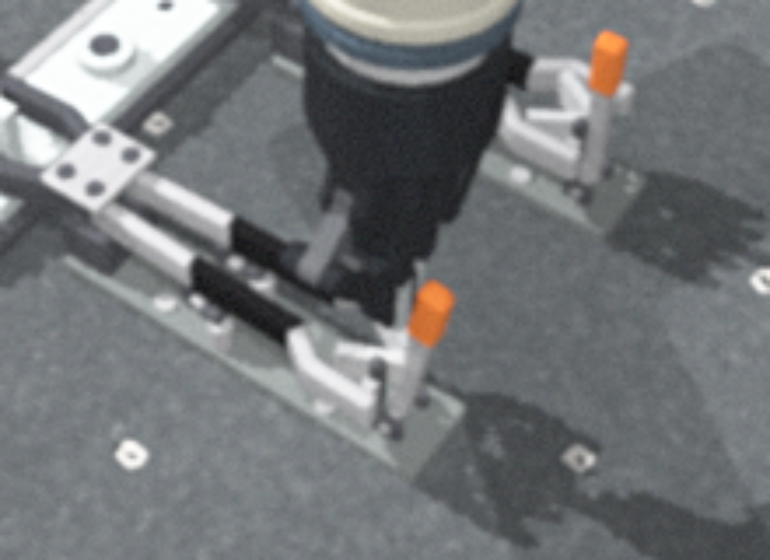

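Call:
move_arm(
  moves=[
    [[0.0,0,0,-0.003,0],[0.0,-0.006,0,-0.003,0],[0.0,-0.012,0,-0.003,0]],
  ],
)

```text
clock: 8.48
tcp_pos: [0.4627, -0.0975, 0.0905]
tcp_rot: [3.131, 0.256, 0.004]
force: [3.8, -0.5, -1.8]
gripper_width: 0.002
```

```bash
python3 lev.py 8; python3 -c "
import cv2
a=cv2.imread('pics/s8.png')[180:340,200:420];cv2.imwrite('pics/s8z.png',cv2.resize(a,None,fx=3.5,fy=3.5))"
```

```text
8.475 [ 0.46268029 -0.09751763  0.09053158] [3.13059104 0.25570091 0.00355166] [ 3.82342535 -0.49788775 -1.78146265] 0.00176244953928784
lever centre in tool [ 0.00329504  0.00052695 -0.00746077]
```

View pics/s8z.png

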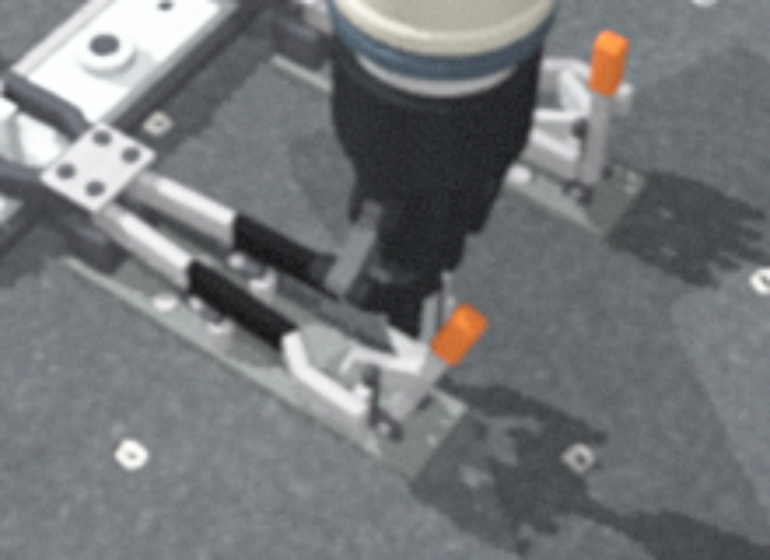

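View pics/w8.png

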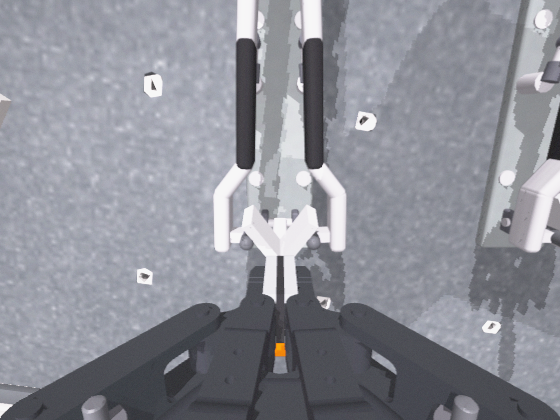

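The lever is tilting and the handles are starting to spread, at 4 N. Continuing.

Call:
move_arm(
  moves=[
    [[0.0,-0.006,0,0,0],[0.0,-0.012,0,0,0],[0.0,-0.017,0,0,0],[0.0,-0.021,0,0,0],[0.0,-0.021,0,0,0]],
  ],
)

```text
clock: 9.2
tcp_pos: [0.4406, -0.1008, 0.0903]
tcp_rot: [-3.131, -0.255, 0.001]
force: [0.6, -0.6, 1.6]
gripper_width: 0.001
```

```bash
python3 lev.py 9; python3 -c "
import cv2
a=cv2.imread('pics/s9.png')[180:340,200:420];cv2.imwrite('pics/s9z.png',cv2.resize(a,None,fx=3.5,fy=3.5))"
```

```text
9.2 [ 0.44056396 -0.10080767  0.09034418] [-3.13108455e+00 -2.55387927e-01  7.99594097e-04] [ 0.5999446  -0.60567235  1.58967345] 0.0007172852773939196
lever centre in tool [ 0.02563202  0.00085686 -0.00766873]
```

View pics/s9z.png

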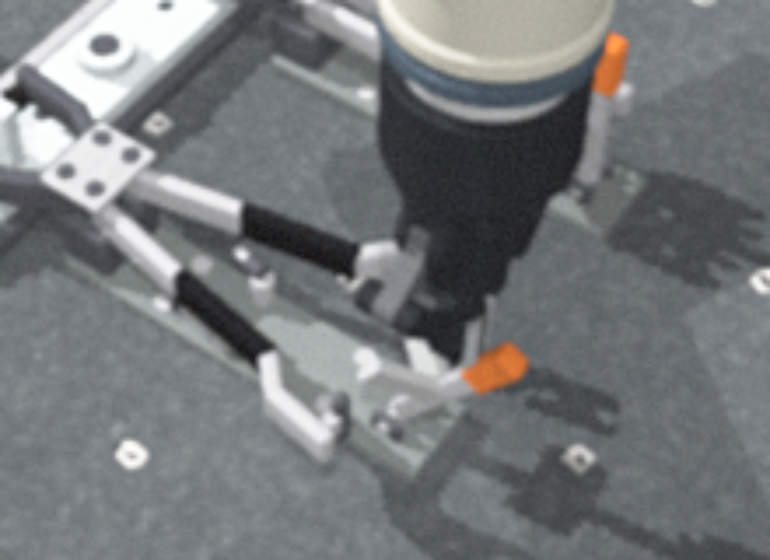

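View pics/w9.png

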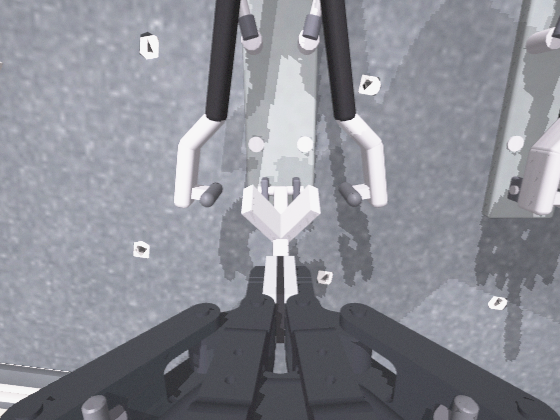

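The clamp has sprung open. I'll ease forward so the lever returns, then lift away.

Call:
move_arm(
  moves=[
    [[0.0,0.008,0,0,0],[0.0,0.018,0,0,0],[0.0,0.03,0,0,0],[0.0,0.042,0,0,0],[0.0,0.055,0,0,0],[0.0,0.062,0,-0.01,0],[0.0,0.065,0,-0.05,0],[0.0,0.065,0,-0.1,0],[0.0,0.065,0,-0.15,0],[0.0,0.065,0,-0.18,0],[0.0,0.065,0,-0.18,0]],
  ],
)

```text
clock: 10.68
tcp_pos: [0.5065, -0.0905, 0.2734]
tcp_rot: [3.13, 0.255, 0.008]
force: [-0.6, 0.0, 0.5]
gripper_width: 0.001
```

Call:
move_arm(
  moves=[
    [[0.0,-0.03,0.02,0,0],[0.0,-0.08,0.04,0,0],[0.0,-0.12,0.08,0,0],[0.0,-0.14,0.13,0,0],[0.0,-0.15,0.18,0,0],[0.0,-0.15,0.24,0,0],[0.0,-0.15,0.29,0,0],[0.0,-0.15,0.34,0,0],[0.0,-0.15,0.34,0,0],[0.0,-0.15,0.34,0,0]],
  ],
)

```text
clock: 11.92
tcp_pos: [0.4115, -0.449, 0.2689]
tcp_rot: [-3.129, -0.255, 0.003]
force: [-0.3, -0.2, 0.1]
gripper_width: 0.002
```

```bash
python3 lev.py 10; python3 - <<'E'
from h import *
p,d=cap('top','t10');a=cv2.imread('pics/top0.png')[120:320,200:400];b=cv2.imread('pics/t10.png')[120:320,200:400]
cv2.imwrite('pics/cmp.png',np.hstack([cv2.resize(x,(400,400),interpolation=2) for x in(a,b)]))
X=cloud(d,viewer.camera_params('top'));th=np.radians(9.33);Rz=np.array([[np.cos(th),np.sin(th)],[-np.sin(th),np.cos(th)]])
m=cv2.inRange(cv2.cvtColor(p,cv2.COLOR_RGB2HSV),(5,150,120),(22,255,255))>0
for lo,hi in((-.2,0),(-.3,-.2)):
    q=X[m&(X[...,1]>lo)&(X[...,1]<hi)&(X[...,2]>.1)];print(len(q),(Rz@q[:,:2].T).mean(1),q[:,2].max())
# yoke shift: phase correlation on the plate region
for r0,r1,c0,c1 in((138,170,245,305),(138,170,215,330)):
    f=lambda im:cv2.cvtColor(im,cv2.COLOR_BGR2GRAY)[r0:r1,c0:c1].astype('f4')
    print(cv2.phaseCorrelate(f(cv2.imread('pics/top0.png')),f(cv2.imread('pics/t10.png'))))
E
```

```text
11.925 [ 0.41150367 -0.44902751  0.26885705] [-3.12851156e+00 -2.54748057e-01  2.85622380e-03] [-0.30258892 -0.21541123  0.12675903] 0.0016066659980960686
lever centre in tool [ 0.11092236 -0.33758958  0.1716481 ]
33 [ 0.44380798 -0.17500442] 0.9194641717314281
39 [ 0.44482125 -0.34113574] 0.11423224736974716
((0.2710689670545072, 0.1947993306879816), 0.506981848180294)
((-0.7333471330635177, -0.17864128911011434), 0.4409702145804962)
```

View pics/cmp.png

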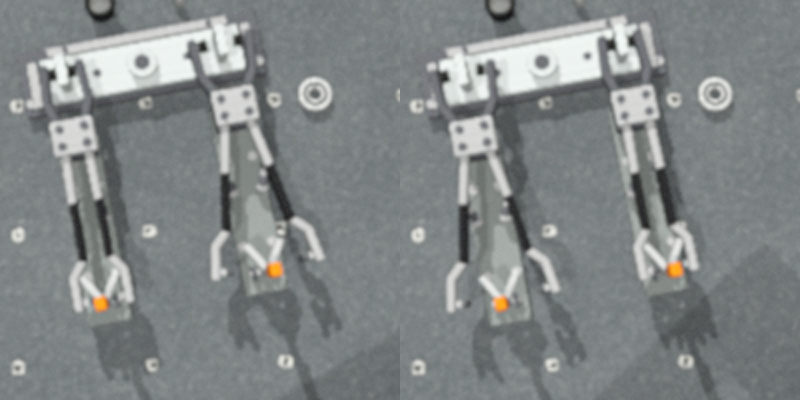

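View pics/s10.png

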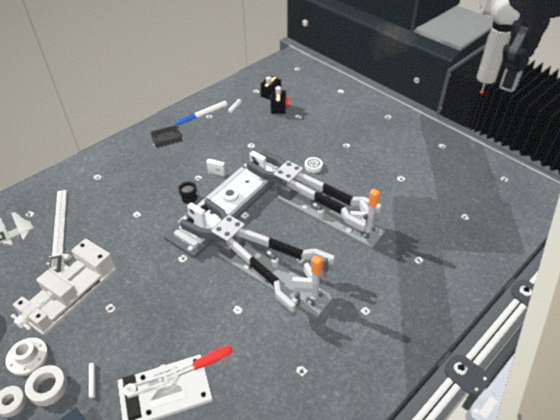

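```bash
python3 - <<'E'
from h import *
print(r.job_done())
E
```

```text
the job is handed in; nothing more can be done
None
```

The job is done and handed in at about 12 s of the 46 s allowed. I squeezed the right (open) clamp until it snapped over centre, and checked that it stayed locked once the gripper let go. I then pulled the left clamp's lever back with closed fingers. It sprung open, and I let the lever come back up before lifting clear.

**Final pictures:**
- **Right clamp:** locked, with its handles parallel.
- **Left clamp:** fully open. Its lever is upright again, within a couple of mm of where it started.
- **Robot:** well clear and touching nothing. The highest force I saw was about 9 N at the squeeze, and about 4 N on the lever.

**Inconclusive check:** by eye the yoke looks unmoved in the before and after top views. My numeric image comparison could not confirm it: two crops gave shifts of +0.3 and −0.7 px that disagree, with weak correlation. The moved jaws and shadows fall in those crops and probably explain that.

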